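Fetch the settling chamber from the blocked drying drawer

TASK

A blue-capped bottle and a glass beaker stand in front of the drying drawer, and the settling chamber (glass tube on a ring base) is inside. Stand the bottle and the beaker upright on the teal mat, pull the drawer open, take the chamber out and seat it in the round recess of the black levelling plate. Then push the drawer fully shut and put the bottle and the beaker back where each of them stood, without tipping anything over or disturbing the red pipette bulb and the petri dish.

Things in the scene. Friction and masses are not known exactly. Their poses are not given: they have to be found in the camera images.
- bottle: clear screw-cap bottle with pink contents and a blue cap; 70 mm across, 141 mm tall, 0.4 kg; the cap is 50 mm across and fills the top 27 mm, easily gripped from above. Origin: centre of its underside. Starts in front of the drawer; must finally stand again where it stood at the start (left and right of the beaker vary)
- beaker: open glass beaker with a little cream liquid and a small spout; body 48 mm across, rim 52 mm (57 mm over the spout), 71 mm tall, 0.09 kg. Origin: centre of its underside. Starts in front of the drawer beside the bottle; must finally stand again where it stood at the start
- chamber: settling chamber: upright glass tube 30 mm across on a low metal ring base 43 mm across and 6 mm high, 47 mm tall in all, 0.06 kg; grasp round the tube. Origin: centre of its underside. Starts loose on the drawer floor (seen through the bars of the top), somewhere near the middle; it rides along when the drawer slides
- level_plate: fixed black levelling plate 80 x 80 mm, top 16 mm above the bench, with three brass thumb screws (5 mm higher) near its edges and a tiny round bubble level; in its middle a round recess 48 mm across and 5 mm deep for the chamber's ring, floor 11 mm above the bench. Origin: under the centre of the recess, at bench height
- mat: fixed flat teal mat 165 x 105 mm (its x and y), 3 mm thick: the side area. Origin: centre of its underside, x along its length
- drawer_unit: fixed white housing of the drying drawer, 130 deep (x), 140 wide (y), 85 mm high; top of thin steel bars, gaps too narrow to reach through. Origin: centre of its underside at bench height; the drawer front looks along its -x, front face 69 mm from the origin. Drawer floor 13 mm above the bench, 122 mm wide inside; its side walls rise to 26 mm, its front panel to 79 mm above the bench
- drawer_handle (a point): middle of the drawer's steel bar handle; the bar is 85 mm long across the front, about 10 mm thick, 64 mm above the bench, 35 mm in front of the drawer face; grip it from above with one finger behind it. Moves with the drawer; its axes are those of drawer_unit (drawer opens along -x)
- drawer (a joint): how far the drawer is pulled out, m: 0 is fully shut, 0.10 is the stop; it slides with 1 to 2 N of friction and stays where it is left
- pipette_bulb: red rubber pipette bulb, 54 x 106 x 56 mm, lying on the bench: bystander, not to be moved
- petri_dish: glass petri dish, 94 mm across, 18 mm high: bystander, not to be moved
Mind the look-alikes: they are no part of the job. What is shaped like the chamber but yellow is not meant.

How it is judged:
By the outcome, as a careful person would: the job done as asked, in the order asked, and still so for the second after the job is handed in, with the robot touching nothing.
It also fails if it takes over 144 s, if anything falls off the work surface, if the arm or the gripper's body presses on something with over 40 N, if the wrist force passes 120 N, or if a joint passes its speed limit or range.

ROBOT

A 6-joint arm with a two-finger parallel gripper is mounted at the origin on a cart in front of the work surface, level with it; the furniture and walls round the work are solid. World frame = base frame: x ahead of the robot, y to its left, z up, the work surface at z = 0. Lengths are in mm, angles in rad, forces in N, time in s.
With the tool pointing down it reaches from about 350 to 975 mm from the base axis. Payload 7.1 kg.
Tool frame: the origin (TCP) lies midway between the tips of the shut fingers; the grasp point (between the pads) lies 19 mm behind it (ctrl.tcp_to_grasp is the distance from the TCP to the grasp point, in mm); z points along the fingers, y is the line along which they close (so a half turn about z gives the same grasp; the last joint's range is limited). The gripper opens to 88 mm and grips with 3 to 60 N. Pads are 20 mm wide; open, the fingers measure 115 mm over their backs; the gripper's body (75 mm by 178 mm) begins 61 mm behind the grasp point.
Start: joints at [-1.335, 0.423, 1.63, -0, 1.089, -0.019], TCP at [157.551, -604.799, 222.675] pointing down, gripper open.
Joint ranges: [-3, 3], [-0.9, 2.11], [0.09, 2.58], [-1.31, 4.45], [0.11, 2.69], [-2.54, 2.54]. Speed limits (rad/s): [2.39, 2.39, 3.01, 3.14, 3.14, 3.14].

INTERFACE

Orientations are given as a rotation vector (axis times angle).
In Python, from workcell import get_obs, cams, ticket, boxes_of, ctrl gives the robot as it stands.
- The arm moves only by the shell command python3 -m creep 'ROWS' [OPENING]. ROWS is JSON, one flat list of numbers, 4 for each row, row after row: the shift along the world's x, y, z in m, then the turn about the world's z in rad. In form: [tx, ty, tz, spin, tx, ty, tz, spin, ...]. A call has 1 to 10 rows; each row is the pose to reach, as a shift and turn from the pose commanded when the call began; what a row does not reach only later rows make up. A row lasts 1/12 s, in which the tool goes at most 41.7 mm and 7.16 degrees, less where a joint would pass 70% of its speed; a pose out of reach is approached as far as the arm can. A call with a gripper value outside its range is refused whole. OPENING is the opening, from 0 (shut) to 1 (fully open), set as the call begins (- or left out, the last holds). The fingers move at their own pace and stop on an object; the grip force is fixed at half the most. Time passes only in rows, so rows that repeat a pose let the fingers close. It gives the time, the measured TCP pose, the force, the opening and the grip force at its end, in the units of the state.
- get_obs(): the state, without advancing time (a new reading comes with each control period).
- cams.get_image(name): name is "scene" or "top" or "wrist"; returns (picture, depth): 384x512x3 uint8, red, green, blue; 384x512 float32, mm along the optical axis (not along the pixel's ray), 0 where there is no reading.
- cams.get_calibration(name): a dict with "mtx" (3x3 intrinsics, pixels), "R" (3x3) and "t" (3): a world point X has camera coordinates R X + t; the wrist camera has in their place "mount" (4x4, takes a point from camera to tool coordinates, whose origin is the TCP and whose axes are the flange's). Camera axes: x right, y down, z forward; pixel columns grow to the right and rows downward; lengths in mm; the calibration is good to about 2 mm. A picture is of the moment at which its call begins: read the wrist's pose just before it. get_calibration takes no time and is no camera call.
- ticket.close_job(): hands the job in; it is judged then, once.
Trained networks look in the newest picture that a camera, given by its name, has taken for a name from the list of things; names that differ only in an ending like _2 or _b are one class to them, and where a whole thing is asked for, a point or a joint stands for the part that bears it (a point fixed in the world has none). Each returns a list of dicts, best first, with "score" (0 to 1); they miss things now and then, are a little off and sometimes report something else, mostly with a low value. They report only what shows in the picture. A call takes as long as a camera call. They do not tell look-alikes from the thing itself.
- boxes_of(camera, target): "centre" ([column, row] in pixels, amid what is visible of it).
The state is a dict: "t": time; "qpos": joint angles; "qvel": joint speeds; "joint_torque": joint torques, N m; "ee_pos": TCP position; "orientation": TCP orientation; "ft_force": force on the tool from outside, world axes, zero at the start; "moment": the same for the moment, N m; "width": finger opening in mm; "grasp_force": force on a finger pad.
Only numpy, scipy, OpenCV 4.12 (cv2) and the standard library are available. Lean on these libraries where they do the work, as an engineer would, in place of code of your own. Each camera call takes 0.05 s, during which the arm holds its last target. There are 200 camera calls.

## Working session

There is one attempt and no reset: what is moved stays moved. The work goes in short steps, Python scripts to look and compute and a shell command to move; the robot and the scene stay as the last step left them, time stands still between calls to the robot, and variables do not carry over. Pictures are saved under pics/ and viewed, at most 18 in all, crops included, and the job is handed in when it is done.

```bash
ls; mkdir -p pics; cat > h.py <<'E'
import numpy as np, cv2
from workcell import get_obs, cams, ticket, boxes_of, ctrl
from scipy.spatial.transform import Rotation as Ro
def grab(n):
    o=get_obs(); im,d=cams.get_image(n); c=cams.get_calibration(n)
    if n=="wrist":
        T=np.eye(4);T[:3,:3]=Ro.from_rotvec(o["orientation"]).as_matrix();T[:3,3]=o["ee_pos"]
        C=T@np.array(c["mount"])
    else:
        C=np.eye(4);R=np.array(c["R"]);C[:3,:3]=R.T;C[:3,3]=-R.T@np.array(c["t"]).ravel()
    return im,d,np.array(c["mtx"]),C
def cloud(d,K,C):
    v,u=np.mgrid[:d.shape[0],:d.shape[1]]
    P=np.stack([(u-K[0,2])/K[0,0]*d,(v-K[1,2])/K[1,1]*d,d],-1)
    W=P@C[:3,:3].T+C[:3,3]; W[d==0]=np.nan; return W
def ray(u,v,z,K,C):
    r=C[:3,:3]@np.array([(u-K[0,2])/K[0,0],(v-K[1,2])/K[1,1],1.]); s=(z-C[2,3])/r[2]
    return C[:3,3]+s*r
def proj(X,K,C):
    p=C[:3,:3].T@(np.array(X,float)-C[:3,3]); return (K@p)[:2]/p[2]
def save(n,im): cv2.imwrite("pics/"+n,cv2.cvtColor(im,cv2.COLOR_RGB2BGR))
E
python3 - <<'E'
from h import *
for n in ("top","scene"):
    im,d,K,C=grab(n); save(n+"0.png",im); np.savez(n+"0.npz",im=im,d=d,K=K,C=C)
    W=cloud(d,K,C)
    print(n,C[:3,3].round(),K[0,0])
    for t in ["bottle","beaker","chamber","level_plate","mat","drawer_unit","drawer_handle","pipette_bulb","petri_dish"]:
        for b in boxes_of(n,t)[:3]:
            u,v=b["centre"]; print(t,round(b["score"],2),round(u),round(v),W[int(v),int(u)].round())
print(get_obs()["orientation"], ctrl.tcp_to_grasp)
E
```

```text
pics
top [379. 393. 907.] 404.4657651044722
bottle 0.92 289 228 [474. 307. 142.]
beaker 0.82 263 269 [409. 363.  22.]
chamber 0.81 144 199 [596. 605.  30.]
chamber 0.52 286 227 [478. 312. 140.]
chamber 0.51 221 206 [556. 434.  41.]
level_plate 0.77 343 241 [447. 181.  11.]
mat 0.91 300 167 [628. 246.   3.]
mat 0.63 169 256 [467. 561.  19.]
mat 0.34 222 204 [558. 434.  44.]
drawer_unit 0.86 213 209 [557. 456.  19.]
drawer_handle 0.75 213 214 [546. 456.  14.]
pipette_bulb 0.74 224 144 [691. 410.  52.]
petri_dish 0.63 169 255 [467. 563.  19.]
scene [210. 968. 657.] 355.51349535543335
beaker 0.59 323 222 [399. 388.  68.]
chamber 0.85 200 262 [583. 620.  31.]
chamber 0.66 255 217 [550. 448.  48.]
level_plate 0.65 336 188 [447. 184.   9.]
mat 0.87 274 178 [621. 239.  -0.]
drawer_unit 0.88 255 217 [553. 449.  45.]
drawer_handle 0.92 267 210 [559. 377.   9.]
drawer_handle 0.39 336 186 [450. 177.  10.]
pipette_bulb 0.15 259 217 [544. 440.  43.]
petri_dish 0.73 258 274 [463. 566.  15.]
[ 3.11599953e+00  3.99239029e-01 -3.11537328e-05] 18.700000000000003
```

```bash
python3 - <<'E'
from h import *
a=np.load("top0.npz")["im"][100:310,110:390]; save("a.png",cv2.resize(a,(800,600),interpolation=cv2.INTER_CUBIC))
b=np.load("scene0.npz")["im"][130:310,160:400]; save("b.png",cv2.resize(b,(800,600),interpolation=cv2.INTER_CUBIC))
E
```

```text
(no output)
```

View pics/a.png

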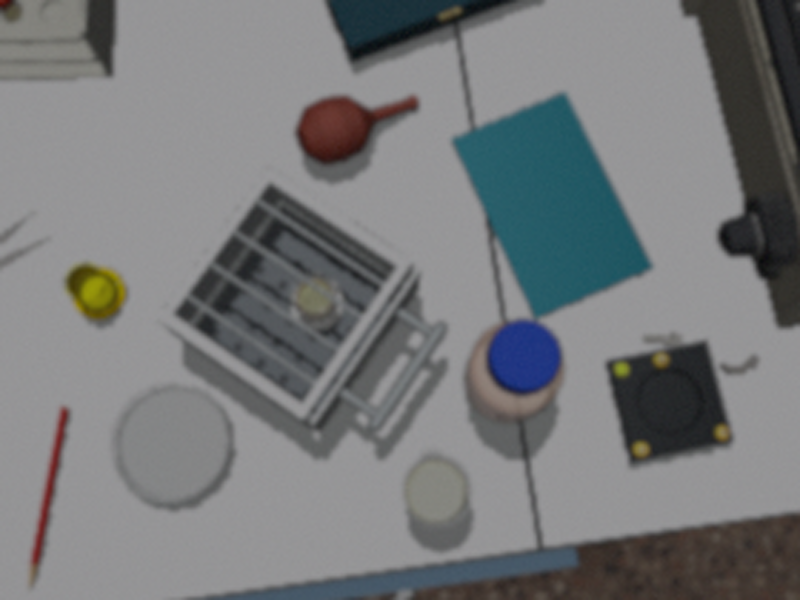

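View pics/b.png

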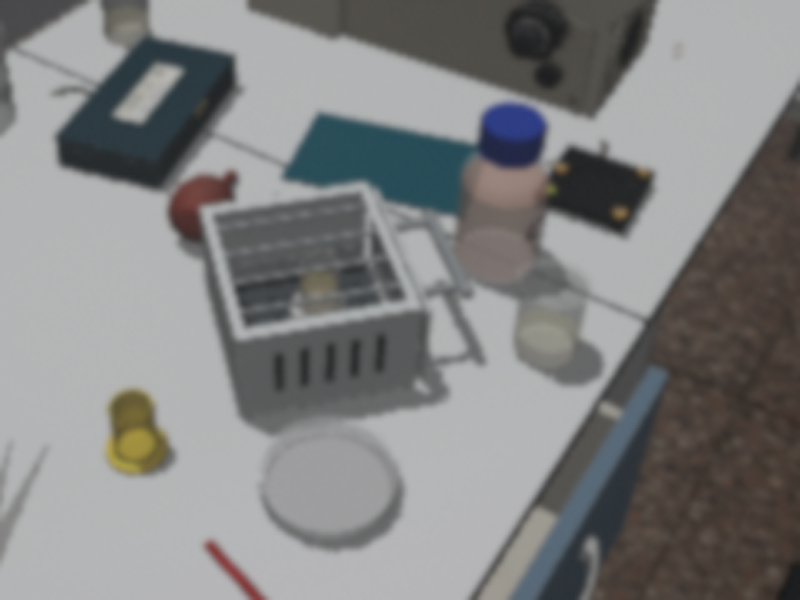

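The task chamber is the glass one inside the drawer, at full-picture pixel top (220,206). The yellow look-alike at (144,202) stands outside the drawer and is rejected. The bottle cap is at (294,224), the beaker at (263,272), the plate recess at (344,241) and the mat at (303,172).

```bash
python3 - <<'E'
from h import *
for n in ("top","scene"):
    f=np.load(n+"0.npz"); im,d,K,C=[f[k] for k in("im","d","K","C")]; W=cloud(d,K,C)
    hsv=cv2.cvtColor(im,cv2.COLOR_RGB2HSV); H,S,V=[hsv[...,i].astype(int) for i in range(3)]
    X,Y,Z=W[...,0],W[...,1],W[...,2]
    box=lambda x,y,r:(abs(X-x)<r)&(abs(Y-y)<r)
    def fit(nm,m,rect):
        p=W[m][:,:2].astype(np.float32); z=W[m][:,2]
        if len(p)<10: print(n,nm,"few",len(p));return
        if rect:
            r=cv2.minAreaRect(p); print(n,nm,len(p),np.round(r[0],1),np.round(r[1],1),round(r[2],1),"z",np.median(z).round(1))
        else:
            c,r=cv2.minEnclosingCircle(p); print(n,nm,len(p),np.round(c,1),round(r,1),"z",np.median(z).round(1),"mean",p.mean(0).round(1))
    cap=(H>105)&(H<130)&(S>150)&box(475,310,70)
    fit("cap",cap&(Z>136)&(Z<147),0)
    fit("bottle",(Z>20)&(Z<112)&box(475,310,50),0)
    fit("beakerall",(Z>15)&(Z<80)&box(405,365,45),0)
    fit("beakerrim",(Z>62)&(Z<80)&box(405,365,45),0)
    k=(S>120)&(H>80)&(H<105)&box(625,245,130)&(abs(Z)<12); fit("mat",cv2.erode(k.astype(np.uint8),np.ones((2,2)))>0,1)
    k=(V<90)&box(447,182,70)&(Z>6)&(Z<30); k=cv2.morphologyEx(k.astype(np.uint8),cv2.MORPH_OPEN,np.ones((3,3)))>0; fit("plate",k,1)
    fit("top frame",(Z>78)&(Z<92)&box(565,440,120),1)
    fit("handle",(Z>55)&(Z<75)&box(500,385,60),1)
    fit("chamber",(Z>50)&(Z<68)&box(558,437,30),0)
    fit("bulb",(S>100)&((H<10)|(H>170))&box(690,410,80),1)
E
```

```text
top cap 440 [479.6 298.1] 22.9 z 141.1 mean [479.2 298.4]
top bottle 543 [474.  323.3] 60.2 z 92.3 mean [473.  315.8]
top beakerall 538 [406.1 365. ] 28.2 z 22.8 mean [405.4 364.4]
top beakerrim 144 [406.1 365. ] 28.2 z 69.5 mean [406.1 364.4]
top mat 2595 [617.2 238.9] [156.5  96.9] 15.6 z 3.5
top plate 1161 [446.6 177.4] [79.3 79.4] 4.2 z 15.3
top top frame 1570 [524.8 416.6] [233.3 140.1] 47.8 z 85.3
top handle 433 [505.4 385.2] [108.5 119.4] 0.0 z 68.2
top chamber 57 [560.1 436.2] 15.8 z 59.6 mean [559.4 436.7]
top bulb 448 [692.7 384.7] [43.4 94.4] 3.1 z 47.7
scene cap 132 [477.2 300. ] 21.6 z 138.5 mean [476.6 301.2]
scene bottle 845 [472.2 328. ] 55.7 z 70.5 mean [470.3 320.2]
scene beakerall 572 [415.7 377.3] 45.1 z 48.2 mean [400.9 367.3]
scene beakerrim 114 [415.7 377.3] 45.1 z 66.4 mean [404.3 361.7]
scene mat 726 [615.7 241.8] [140.9  84.6] 15.1 z 0.7
scene plate 456 [442.4 178.1] [77.8 80.2] 3.2 z 12.8
scene top frame 1068 [522.  415.4] [233.3 145. ] 47.7 z 82.6
scene handle 304 [503.4 384.9] [110.6 119.6] 0.1 z 65.9
scene chamber 60 [555.5 435.7] 16.1 z 55.9 mean [556.2 436.9]
scene bulb 106 [688.2 410.9] [44.9 22.3] 67.8 z 47.0
```

```bash
python3 - <<'E'
from h import *
f=np.load("top0.npz"); im,d,K,C=[f[k] for k in("im","d","K","C")]; W=cloud(d,K,C);X,Y,Z=np.moveaxis(W,-1,0)
g=lambda u,v,z: ray(u/2.857+110,v/2.857+100,z,K,C)
print("frame",[g(*p,85).round() for p in((270,182),(418,265),(310,420),(168,318))])
print("mat",[g(*p,3).round() for p in((455,140),(566,95),(651,267),(538,316))])
print("bar",[g(*p,68).round() for p in((443,330),(375,420))],"recess",g(668,403,16).round(1),"bulb tip",g(416,102,25).round())
k=(Z>82)&(Z<90)&(abs(X-565)<120)&(abs(Y-440)<120)&(np.hypot(X-478,Y-305)>60)
for _ in range(2):
    r=cv2.minAreaRect(W[k][:,:2].astype(np.float32)); print("frame",np.round(r[0],1),np.round(r[1],1),r[2])
k=(Z>60)&(Z<75)&(abs(X-505)<70)&(abs(Y-385)<70)&(np.hypot(X-478,Y-305)>55)&(np.hypot(X-406,Y-365)>40)
P=W[k][:,:2]
a=np.deg2rad(47.8-0);
for ang in (37.8,42.2,47.8):
    a=np.deg2rad(ang);c=np.array(r[0]);L=(P-c)@np.array([[np.cos(a),-np.sin(a)],[np.sin(a),np.cos(a)]])
    L=L[(L[:,0]<-85)]; print(ang,len(L),np.percentile(L[:,0],[0,10,30,50,70,90]).round(1),np.percentile(L[:,1],[0,5,50,95,100]).round(1))
Zs=Z[k]; print(np.percentile(Zs,[10,50,90,99]))
E
```

```text
frame [array([641., 456.,  85.]), array([563., 356.,  85.]), array([462., 448.,  85.]), array([549., 541.,  85.])]
mat [array([681., 307.,   3.]), array([707., 210.,   3.]), array([554., 168.,   3.]), array([527., 264.,   3.])]
bar [array([516., 344.,  68.]), array([457., 403.,  68.])] recess [443.9 178.2  16. ] bulb tip [710. 336.  25.]
frame [557.2 452.4] [136.9 140. ] 47.73609924316406
frame [557.2 452.4] [136.9 140. ] 47.73609924316406
37.8 269 [-115.  -110.6 -105.5 -102.3  -98.1  -92.1] [-64.  -56.2 -10.2  23.6  28. ]
42.2 272 [-113.1 -109.2 -105.9 -103.   -99.9  -92.9] [-56.8 -48.7  -4.7  30.7  36.5]
47.8 273 [-110.  -108.4 -105.8 -103.4 -100.8  -92.8] [-47.  -39.4   3.   41.1  47. ]
[64.09559543 68.40326015 71.1048117  73.9477911 ]
```

```bash
python3 - <<'E'
from h import *
for n in ("top","scene"):
    f=np.load(n+"0.npz"); W=cloud(f["d"],f["K"],f["C"]).reshape(-1,3); W=W[~np.isnan(W[:,0])]
    print(n)
    for x in range(200,900,100):
        print(x,[ (int(np.percentile(w[:,2],98)) if len(w)>5 else None) for y in range(-700,500,100) for w in [W[(W[:,0]>=x)&(W[:,0]<x+100)&(W[:,1]>=y)&(W[:,1]<y+100)]]])
E
python3 -m creep '[0.04,0.02,0.0167,0.1, 0.08,0.04,0.033,0.2]'
```

```text
top
200 [-852, -851, -851, -851, -852, -851, -851, -851, -852, -850, -851, -851]
300 [-857, -852, -852, -851, -852, 2, 290, 339, 3, 3, 69, 3]
400 [None, None, None, None, None, None, 304, 307, 19, 142, 142, 86]
500 [None, None, None, None, 3, 192, 216, 212, 186, 7, 92, 87]
600 [None, None, None, None, 3, 192, 389, 471, 190, 6, 48, 87]
700 [None, None, None, 2, 4, 204, 200, 415, 191, 36, 44, 50]
800 [None, None, None, 3, 4, None, 265, 285, 67, 38, 38, 9]
scene
200 [312, -854, -854, -854, -854, -854, -854, -855, -855, -855, -855, None]
300 [332, 0, 0, 0, 0, 0, 342, 339, 0, 0, 64, 0]
400 [282, 0, 0, 0, 0, 0, 305, 304, 17, 139, 138, 83]
500 [188, 186, None, -1, 0, 188, 208, 196, 185, 3, 87, 84]
600 [194, 185, -1, None, None, 189, 396, 431, 187, 3, 50, 83]
700 [196, 199, None, None, None, 199, 198, 416, 187, 32, 34, 40]
800 [232, 41, None, -1, None, 188, 401, 401, 63, 34, 34, 24]
t: 1.17
ee_pos: [226.6, -569.6, 250.9]
orientation: [-3.059, -0.709, 0.001]
ft_force: [0.7, -0.2, 0.3]
width: 88.0
grasp_force: 0.0
```

```bash
python3 - <<'E'
from h import *
save("c.png",np.hstack([np.load("scene0.npz")["im"][:260,100:500],np.load("top0.npz")["im"][:260,112:512]]))
f=np.load("top0.npz"); W=cloud(f["d"],f["K"],f["C"]).reshape(-1,3)
for lo,hi in((230,600),(30,230)):
  w=W[(W[:,2]>lo)&(W[:,2]<hi)&(W[:,1]<250)]
  for x in range(250,900,50):
    q=w[(w[:,0]>=x)&(w[:,0]<x+50)]
    if len(q)>5: print(lo,x,np.percentile(q[:,1],[1,99]).round(),np.percentile(q[:,2],[2,98]).round())
E
```

```text
230 300 [35. 49.] [313. 344.]
230 350 [-1. 82.] [258. 335.]
230 400 [-16.  92.] [235. 309.]
230 450 [-65.  80.] [231. 262.]
230 650 [-13.  79.] [288. 476.]
230 700 [34. 81.] [315. 435.]
230 750 [56. 58.] [371. 379.]
230 800 [-31.  68.] [231. 290.]
230 850 [67. 70.] [231. 255.]
30 400 [76. 81.] [171. 230.]
30 450 [-68.  82.] [ 51. 229.]
30 500 [-68. 131.] [ 50. 216.]
30 550 [-124.  128.] [ 96. 192.]
30 600 [-139.  104.] [ 51. 199.]
30 650 [-148.  106.] [ 53. 199.]
30 700 [-147.  109.] [ 48. 199.]
30 750 [-166.  112.] [ 39. 202.]
30 800 [-34. 247.] [ 34. 228.]
30 850 [ 67. 249.] [ 33. 225.]
```

View pics/c.png

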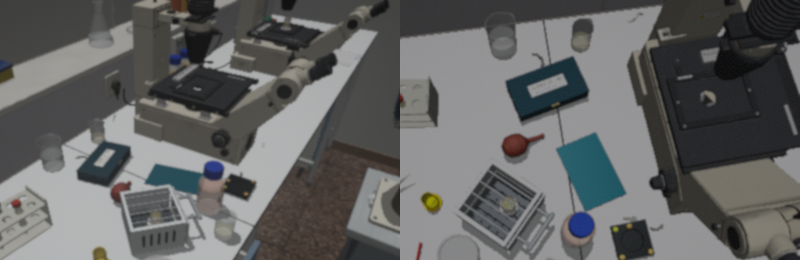

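The microscope's eyepiece arm (z up to 344 at x 300–450, y −20…90) lies between me and the work, so I'll cross above it at z 430.

```bash
python3 -m creep '[0,0,0.175,0, 0,0,0.175,0, 0,0,0.175,0, 0,0,0.175,0, 0,0,0.175,0]'
python3 -m creep '[0.021,0.032,0,0.1,0.042,0.063,0,0.2,0.063,0.094,0,0.3,0.085,0.126,0,0.4,0.106,0.158,0,0.5,0.128,0.189,0,0.6,0.149,0.22,0,0.7,0.17,0.252,0,0.8,0.192,0.284,0,0.9,0.213,0.315,0,0.974]'
python3 -m creep '[0,0.038,0,0.1,0,0.077,0,0.2,0,0.115,0,0.3,0,0.154,0,0.4,0,0.192,0,0.5,0,0.23,0,0.6,0,0.27,0,0.7,0,0.308,0,0.8,0,0.347,0,0.9,0,0.385,0,0.974]'
python3 -m creep '[0.01,0.038,0,0,0.02,0.075,-0.02,0,0.028,0.11,-0.055,0,0.028,0.114,-0.095,0,0.028,0.114,-0.13,0,0.028,0.114,-0.15,0,0.028,0.114,-0.15,0]'
python3 - <<'E'
from h import *
o=get_obs();print(o["qpos"],o["ee_pos"])
im,d,K,C=grab("wrist");save("w1.png",im);np.savez("w1.npz",im=im,d=d,K=K,C=C)
W=cloud(d,K,C)
hsv=cv2.cvtColor(im,cv2.COLOR_RGB2HSV);k=(hsv[...,0]>105)&(hsv[...,0]<130)&(hsv[...,1]>150)
w=W[k&(W[...,2]>125)&(W[...,2]<155)]; 
if len(w): print(len(w),np.median(w[:,2]),cv2.minEnclosingCircle(w[:,:2].astype(np.float32)),w.mean(0))
E
```

```text
t: 1.58
ee_pos: [228.5, -571.9, 435.0]
orientation: [3.049, 0.706, 0.002]
ft_force: [-0.7, -0.6, 1.1]
width: 88.0
grasp_force: 0.0
t: 2.42
ee_pos: [441.1, -253.0, 426.4]
orientation: [2.368, 2.064, 0.0]
ft_force: [0.3, -1.2, -0.0]
width: 88.2
grasp_force: 0.0
t: 3.25
ee_pos: [439.9, 132.1, 426.5]
orientation: [1.127, 2.932, 0.0]
ft_force: [1.0, -0.8, -0.7]
width: 87.7
grasp_force: 0.0
t: 3.83
ee_pos: [465.3, 243.1, 271.2]
orientation: [-1.131, -2.924, 0.011]
ft_force: [-0.8, 0.3, 0.7]
width: 88.2
grasp_force: 0.0
[ 4.58744350e-01  2.23735449e-01  1.79691456e+00 -2.41451058e-05
  1.13077182e+00 -3.74057429e-01] [465.32011812 243.07971119 271.19546522]
2087 139.68556466546295 ((479.2929992675781, 294.71722412109375), 24.379636764526367) [479.0420774  295.66282818 139.56311112]
```

```bash
cat > cap.py <<'E'
from h import *
im,d,K,C=grab("wrist");W=cloud(d,K,C)
hsv=cv2.cvtColor(im,cv2.COLOR_RGB2HSV);k=(hsv[...,0]>105)&(hsv[...,0]<130)&(hsv[...,1]>150)
m=k&(W[...,2]>125)&(W[...,2]<155);w=W[m];v,u=np.nonzero(m);print("border",u.min(),u.max(),v.min(),v.max())
print(get_obs()["ee_pos"],len(w),np.median(w[:,2]),cv2.minEnclosingCircle(w[:,:2].astype(np.float32)),w.mean(0))
E
python3 -m creep '[0.007,0.027,-0.01,0,0.0137,0.054,-0.02,0,0.0137,0.054,-0.02,0,0.0137,0.054,-0.02,0]'; python3 cap.py
```

```text
t: 4.22
ee_pos: [483.1, 299.1, 258.1]
orientation: [1.132, 2.929, 0.003]
ft_force: [0.1, -0.0, 0.2]
width: 87.7
grasp_force: 0.0
border 229 280 163 211
[482.8705882  298.39535068 258.22568546] 1712 139.75828387754152 ((480.8330993652344, 295.1290283203125), 23.849533081054688) [482.12921379 293.53859251 139.7544599 ]
```

```bash
python3 -m creep '[-0.003,-0.002,-0.04,0,-0.003,-0.002,-0.08,0,-0.003,-0.002,-0.115,0,-0.003,-0.002,-0.132,0,-0.003,-0.002,-0.142,0,-0.003,-0.002,-0.142,0,-0.003,-0.002,-0.142,0]' && python3 -m creep '[0,0,0,0,0,0,0,0,0,0,0,0,0,0,0,0,0,0,0,0,0,0,0,0,0,0,0,0,0,0,0,0]' 0.35
```

```text
t: 4.85
ee_pos: [480.1, 296.1, 115.9]
orientation: [1.135, 2.928, 0.002]
ft_force: [-0.3, -0.2, -1.6]
width: 87.8
grasp_force: 0.0
t: 5.52
ee_pos: [479.4, 296.4, 114.8]
orientation: [1.134, 2.929, 0.001]
ft_force: [-0.1, 0.4, 2.6]
width: 49.4
grasp_force: 30.0
```

```bash
python3 -m creep '[0,0,0.01,0,0,0,0.03,0,0,0,0.055,0,0.01,-0.003,0.07,0,0.035,-0.009,0.07,0,0.065,-0.017,0.07,0,0.1,-0.026,0.07,0,0.135,-0.036,0.07,0,0.165,-0.044,0.06,0,0.178,-0.047,0.045,0]' && python3 -m creep '[0,0,-0.015,0,0,0,-0.029,0,0,0,-0.037,0,0,0,-0.041,0,0,0,-0.041,0,0,0,-0.041,0]' && python3 -m creep '[0,0,0,0,0,0,0,0,0,0,0,0,0,0,0,0]' 0.9 && python3 -m creep '[0,0,0.02,0,0,0,0.06,0,0,0,0.1,0,0,0,0.1,0]'
python3 cap.py
```

```text
t: 6.35
ee_pos: [661.7, 247.9, 161.1]
orientation: [1.135, 2.925, 0.004]
ft_force: [1.1, 0.6, -3.3]
width: 49.9
grasp_force: 30.0
t: 6.85
ee_pos: [656.8, 249.6, 118.9]
orientation: [1.133, 2.93, 0.0]
ft_force: [-0.7, -0.0, -3.8]
width: 49.6
grasp_force: 30.0
t: 7.18
ee_pos: [657.5, 249.4, 119.3]
orientation: [1.134, 2.929, 0.001]
ft_force: [0.4, 0.3, -0.1]
width: 72.8
grasp_force: 0.0
t: 7.52
ee_pos: [661.5, 250.8, 227.9]
orientation: [1.131, 2.92, 0.014]
ft_force: [1.4, 0.2, 2.3]
width: 79.0
grasp_force: 0.0
border 225 282 162 220
[660.16119445 250.25499779 224.43675302] 2402 142.76049663361698 ((657.6458740234375, 248.95004272460938), 24.0261287689209) [657.71727325 249.05873503 142.7499348 ]
```

```bash
python3 -m creep '[-0.036,0.0165,0,0,-0.072,0.033,0,0,-0.108,0.05,0,0,-0.144,0.066,-0.005,0,-0.18,0.083,-0.01,0,-0.216,0.099,-0.015,0,-0.24,0.11,-0.02,0,-0.2515,0.1155,-0.02,0,-0.2515,0.1155,-0.02,0,-0.2515,0.1155,-0.02,0]' 0.75
python3 - <<'E'
from h import *
im,d,K,C=grab("wrist");save("w2.png",im);W=cloud(d,K,C);np.savez("w2.npz",im=im,d=d,K=K,C=C)
print(get_obs()["ee_pos"],[(b["score"],b["centre"]) for b in boxes_of("wrist","beaker")[:2]],proj([406,365,70],K,C),proj([406,365,0],K,C))
for lo,hi in((60,80),(10,60)):
  m=(W[...,2]>lo)&(W[...,2]<hi)&(np.hypot(W[...,0]-406,W[...,1]-365)<36); w=W[m]
  if len(w)>5: print(len(w),np.percentile(w[:,2],[5,50,95]),cv2.minEnclosingCircle(w[:,:2].astype(np.float32)),cv2.fitEllipse(cv2.convexHull(w[:,:2].astype(np.float32))))
E
```

```text
t: 8.4
ee_pos: [406.0, 364.9, 198.5]
orientation: [1.132, 2.93, 0.0]
ft_force: [-0.4, 0.1, 0.1]
width: 65.7
grasp_force: 0.0
[406.7479415  364.69233103 198.69125234] [(0.68, [256.1, 179.0]), (0.55, [322.8, 352.9])] [260.56605689 182.77142197] [260.35058643 168.00347957]
756 [62.07181958 67.91037722 69.99448434] ((405.3045959472656, 363.50244140625), 28.449352264404297) ((404.39208984375, 363.4433288574219), (51.32233810424805, 55.93349075317383), 91.81790161132812)
1900 [18.89647563 20.71171156 54.19184879] ((403.83062744140625, 363.6949462890625), 24.828866958618164) ((403.2135009765625, 363.77197265625), (46.08564376831055, 49.000850677490234), 70.539306640625)
```

View pics/w2.png

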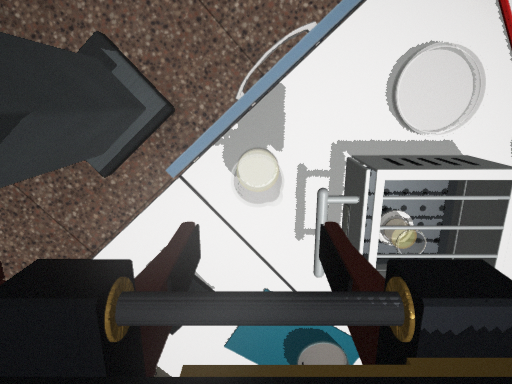

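```bash
python3 -m creep '[-0.0018,-0.001,-0.04,0,-0.0018,-0.001,-0.08,0,-0.0018,-0.001,-0.115,0,-0.0018,-0.001,-0.145,0,-0.0018,-0.001,-0.165,0,-0.0018,-0.001,-0.178,0,-0.0018,-0.001,-0.178,0,-0.0018,-0.001,-0.178,0]' && python3 -m creep '[0,0,0,0,0,0,0,0,0,0,0,0,0,0,0,0,0,0,0,0]' 0.4 && python3 -m creep '[0,0,0.01,0,0,0,0.035,0,0,0,0.075,0,0,0,0.115,0,0,0,0.13,0,0,0,0.13,0]'
```

```text
t: 9.17
ee_pos: [404.7, 363.4, 20.4]
orientation: [-1.136, -2.929, 0.001]
ft_force: [0.3, -0.3, 0.2]
width: 65.7
grasp_force: 0.0
t: 9.58
ee_pos: [404.7, 364.4, 21.9]
orientation: [1.133, 2.929, 0.003]
ft_force: [0.2, -1.4, 7.4]
width: 49.2
grasp_force: 30.0
t: 10.08
ee_pos: [405.9, 365.5, 155.6]
orientation: [1.133, 2.926, 0.012]
ft_force: [0.8, 0.2, -1.7]
width: 49.6
grasp_force: 30.0
```

```bash
python3 -m creep '[0.015,-0.011,0,0.1,0.035,-0.025,0,0.2,0.06,-0.043,0,0.31,0.085,-0.061,0,0.42,0.11,-0.079,0,0.53,0.135,-0.097,0,0.64,0.152,-0.109,0,0.75,0.1625,-0.117,0,0.86,0.1625,-0.117,0,0.96,0.1625,-0.117,0,1.007]' && python3 -m creep '[0,0,-0.03,0,0,0,-0.065,0,0,0,-0.095,0,0,0,-0.115,0,0,0,-0.122,0,0,0,-0.126,0,0,0,-0.126,0,0,0,-0.126,0]' && python3 -m creep '[0,0,0,0,0,0,0,0,0,0,0,0]' 0.75 && python3 -m creep '[0,0,0.02,0,0,0,0.055,0,0,0,0.095,0,0,0,0.13,0,0,0,0.17,0,0,0,0.19,0,0,0,0.19,0]'
python3 - <<'E'
from h import *
im,d,K,C=grab("top");save("t2.png",cv2.resize(im[100:310,110:390],(800,600)))
E
```

```text
t: 10.92
ee_pos: [566.2, 245.4, 149.2]
orientation: [0.425, -3.111, 0.001]
ft_force: [0.2, 0.2, -1.4]
width: 49.1
grasp_force: 30.0
t: 11.58
ee_pos: [566.4, 246.6, 25.0]
orientation: [-0.42, 3.113, -0.0]
ft_force: [-0.4, -0.4, 0.3]
width: 49.3
grasp_force: 30.0
t: 11.83
ee_pos: [566.3, 246.7, 24.7]
orientation: [-0.42, 3.113, 0.0]
ft_force: [0.2, 0.4, 0.8]
width: 64.4
grasp_force: 0.0
t: 12.42
ee_pos: [569.2, 247.9, 220.5]
orientation: [-0.419, 3.104, 0.004]
ft_force: [0.4, 0.3, 0.5]
width: 65.9
grasp_force: 0.0
```

View pics/t2.png

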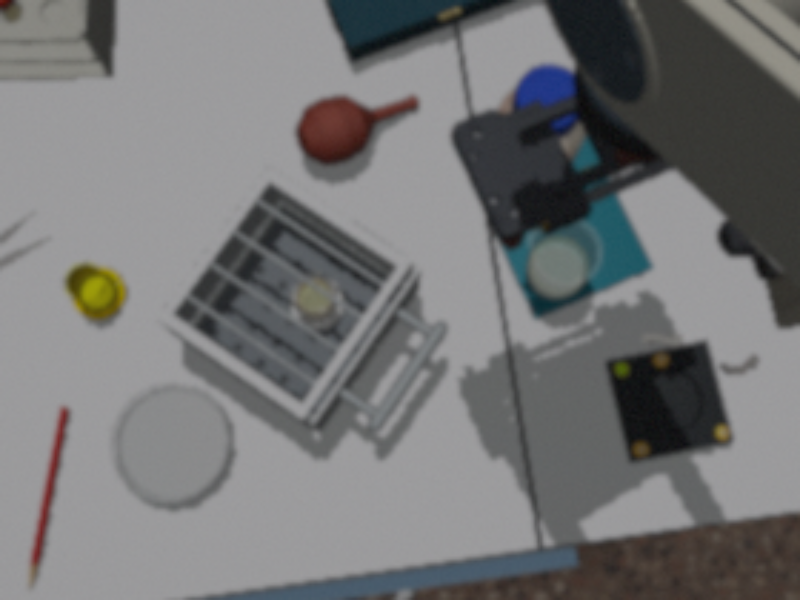

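```bash
python3 -m creep '[-0.008,0.013,0,-0.11,-0.022,0.035,0,-0.22,-0.04,0.064,0,-0.33,-0.056,0.09,0,-0.44,-0.07,0.113,0,-0.55,-0.0795,0.128,-0.01,-0.66,-0.0795,0.128,-0.03,-0.77,-0.0795,0.128,-0.045,-0.88,-0.0795,0.128,-0.045,-0.98,-0.0795,0.128,-0.045,-1.007]' 0.29 && python3 -m creep '[0,0,0,0,0,0,0,0]'
python3 - <<'E'
from h import *
im,d,K,C=grab("wrist");save("w3.png",im);W=cloud(d,K,C);o=get_obs();print(o["ee_pos"],o["width"])
a=np.deg2rad(47.7);e=np.array([np.cos(a),np.sin(a)]);n=np.array([-e[1],e[0]])
k=(W[...,2]>55)&(W[...,2]<75)&(np.hypot(W[...,0]-487,W[...,1]-375)<70);P=W[k]
L=np.c_[(P[:,:2]-[487,375])@e,(P[:,:2]-[487,375])@n,P[:,2]];L=L[abs(L[:,0])<15]
print(len(L)); 
for lo in range(-50,50,12):
    q=L[(L[:,1]>=lo)&(L[:,1]<lo+12)]
    if len(q)>3: print(lo,len(q),np.percentile(q[:,0],[2,50,98]).round(1),np.percentile(q[:,2],[5,50,95]).round(1))
print(L[:,1].min(),L[:,1].max(), proj([487,375,69],K,C))
E
```

```text
t: 13.3
ee_pos: [484.8, 373.7, 166.0]
orientation: [-1.14, -2.924, 0.008]
ft_force: [0.3, 0.0, 0.3]
width: 25.4
grasp_force: 0.0
t: 13.47
ee_pos: [486.1, 374.1, 168.0]
orientation: [-1.132, -2.929, 0.003]
ft_force: [-0.1, 1.0, -0.4]
width: 25.5
grasp_force: 0.0
[486.35000252 374.26285094 168.44236921] 25.688962071347454
1584
-50 129 [-6.4 -0.2 13.5] [65.3 67.1 69.1]
-38 247 [-6.4  1.6 14.8] [64.  67.1 69.1]
-26 169 [-7.2 -1.9  3.3] [64.5 67.7 69.1]
-14 174 [-7.2 -2.   3.2] [64.3 67.6 69.2]
-2 178 [-7.1 -2.   3.2] [64.6 67.6 69.3]
10 180 [-7.1 -2.   3.1] [64.9 67.6 69.1]
22 217 [-7.  -1.2 13.4] [64.9 67.4 69. ]
34 280 [-6.9  0.5 14.4] [64.8 67.1 68.9]
46 10 [-4.3 -2.   0.3] [63.6 64.8 65.9]
-47.56187020227912 46.77595598482222 [262.31983481 191.4934737 ]
```

View pics/w3.png

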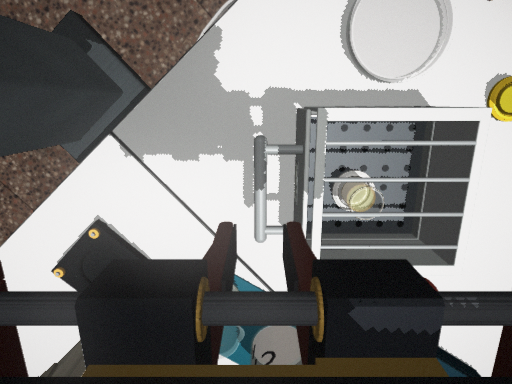

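```bash
python3 -m creep '[-0.0006,-0.0007,-0.03,0,-0.0006,-0.0007,-0.055,0,-0.0006,-0.0007,-0.075,0,-0.0006,-0.0007,-0.09,0,-0.0006,-0.0007,-0.105,0,-0.0006,-0.0007,-0.117,0,-0.0006,-0.0007,-0.123,0,-0.0006,-0.0007,-0.123,0]' && python3 -m creep '[0,0,0,0,0,0,0,0,0,0,0,0]' 0.05
```

```text
t: 14.18
ee_pos: [485.5, 373.4, 45.1]
orientation: [-1.133, -2.929, 0.003]
ft_force: [-0.5, -0.3, 0.7]
width: 25.6
grasp_force: 0.0
t: 14.43
ee_pos: [486.8, 374.4, 47.5]
orientation: [1.134, 2.929, 0.002]
ft_force: [0.4, -0.1, -0.9]
width: 10.0
grasp_force: 30.0
```

```bash
python3 -m creep '[-0.0007,-0.0007,0,0,-0.002,-0.0022,0,0,-0.004,-0.0044,0,0,-0.0074,-0.0081,0,0,-0.0114,-0.0126,0,0,-0.0161,-0.0178,0,0,-0.0209,-0.0229,0,0,-0.0256,-0.0281,0,0,-0.0303,-0.0333,0,0,-0.035,-0.0385,0,0]' && python3 -m creep '[-0.0047,-0.0052,0,0,-0.0094,-0.0104,0,0,-0.0141,-0.0155,0,0,-0.0188,-0.0207,0,0,-0.0228,-0.0251,0,0,-0.0262,-0.0288,0,0,-0.0289,-0.0318,0,0,-0.0303,-0.0333,0,0,-0.0303,-0.0333,0,0,-0.0303,-0.0333,0,0]' && python3 -m creep '[0,0,0,0,0,0,0,0,0,0,0,0]' 0.29 && python3 -m creep '[0,0,0.03,0,0,0,0.07,0,0,0,0.105,0,0,0,0.12,0,0,0,0.12,0,0,0,0.12,0]'
python3 - <<'E'
from h import *
im,d,K,C=grab("wrist");save("w4.png",im);np.savez("w4.npz",im=im,d=d,K=K,C=C);W=cloud(d,K,C);o=get_obs();print(o["ee_pos"])
print([(b["score"],b["centre"],W[int(b["centre"][1]),int(b["centre"][0])]) for b in boxes_of("wrist","chamber")[:3]])
E
```

```text
t: 15.27
ee_pos: [451.6, 335.5, 47.4]
orientation: [1.134, 2.929, 0.003]
ft_force: [2.1, 0.8, 6.2]
width: 10.4
grasp_force: 30.0
t: 16.1
ee_pos: [421.8, 302.6, 47.4]
orientation: [1.134, 2.928, 0.003]
ft_force: [1.9, 1.0, 7.5]
width: 10.4
grasp_force: 30.0
t: 16.35
ee_pos: [420.0, 301.4, 46.1]
orientation: [-1.134, -2.929, 0.003]
ft_force: [-0.9, -0.2, -0.3]
width: 24.4
grasp_force: 0.0
t: 16.85
ee_pos: [420.8, 302.0, 166.8]
orientation: [1.134, 2.929, 0.001]
ft_force: [-0.0, 0.4, -1.0]
width: 25.4
grasp_force: 0.0
[420.18220019 301.59672954 165.72815118]
[(0.6, [360.4, 196.5], array([492.74346457, 362.93081773,  40.48198733])), (0.26, [352.0, 165.5], array([474.05808452, 378.1316466 ,  11.84893219]))]
```

View pics/w4.png

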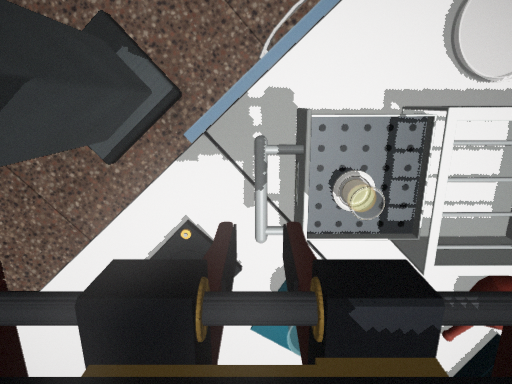

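```bash
python3 -m creep '[0.005,0.004,0.01,-0.11,0.015,0.013,0.02,-0.22,0.03,0.026,0.02,-0.34,0.045,0.039,0.02,-0.46,0.06,0.051,0.02,-0.58,0.068,0.058,0.02,-0.7,0.0716,0.0614,0.02,-0.82,0.0716,0.0614,0.02,-0.94,0.0716,0.0614,0.02,-1.06,0.0716,0.0614,0.02,-1.18]' 0.6 && python3 -m creep '[0,0,0,-0.12,0,0,0,-0.24,0,0,0,-0.34,0,0,0,-0.391,0,0,0,-0.391,0,0,0,-0.391]'
cat > ch.py <<'E'
from h import *
import sys
x0,y0,zb=map(float,sys.argv[1:4]); name=sys.argv[4]
im,d,K,C=grab("wrist");save(name,im);W=cloud(d,K,C);o=get_obs();print(o["ee_pos"],o["orientation"],o["width"])
r=np.hypot(W[...,0]-x0,W[...,1]-y0)
for lo,hi,rm in((zb+40,zb+52,24),(zb+4,zb+9,28),(zb+10,zb+38,26)):
  w=W[(W[...,2]>lo)&(W[...,2]<hi)&(r<rm)].astype(np.float32)
  if len(w)>8: print(lo,hi,len(w),np.median(w[:,2]),cv2.minEnclosingCircle(w[:,:2]),cv2.fitEllipse(cv2.convexHull(w[:,:2].copy()))[:2])
E
python3 ch.py 492 363 13 w5.png
```

```text
t: 17.78
ee_pos: [491.5, 362.8, 183.8]
orientation: [2.578, 1.796, -0.007]
ft_force: [-1.0, -0.5, 0.0]
width: 52.4
grasp_force: 0.0
t: 18.28
ee_pos: [491.8, 363.0, 184.7]
orientation: [2.872, 1.272, -0.005]
ft_force: [-0.0, -0.4, -0.7]
width: 52.7
grasp_force: 0.0
[491.92077115 363.11151    185.02572427] [ 2.87209539  1.27176639 -0.00401716] 52.80091498198686Traceback (most recent call last):
  File "ch.py", line 8, in <module>
    if len(w)>8: print(lo,hi,len(w),np.median(w[:,2]),cv2.minEnclosingCircle(w[:,:2]),cv2.fitEllipse(cv2.convexHull(w[:,:2].copy()))[:2])
                                                      ~~~~~~~~~~~~~~~~~~~~~~^^^^^^^^^
cv2.error: OpenCV(4.12.0) /io/opencv/modules/imgproc/src/shapedescr.cpp:201: error: (-215:Assertion failed) count >= 0 && (depth == CV_32F || depth == CV_32S) in function 'minEnclosingCircle'
```

View pics/w5.png

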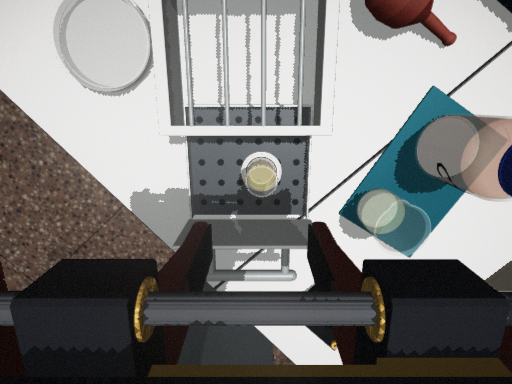

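```bash
sed -i 's/w=W\[\(.*\)\].astype(np.float32)/w=W[\1].astype(np.float32)/; s/w\[:,:2\])/np.ascontiguousarray(w[:,:2]))/; s/w\[:,:2\].copy()/np.ascontiguousarray(w[:,:2])/' ch.py
python3 ch.py 492 363 13 w5b.png; python3 - <<'E'
from h import *
im,d,K,C=grab("wrist"); W=cloud(d,K,C)
print("ring ray",ray(261,173,19,K,C),"TCP proj",proj([491.9,363.1,19],K,C),[(b["score"],b["centre"]) for b in boxes_of("wrist","chamber")[:2]])
save("w5c.png",cv2.resize(im[135:215,205:320],(800,557),interpolation=cv2.INTER_CUBIC))
E
```

```text
[492.11022696 363.21166264 185.39356947] [ 2.87240785  1.27137128 -0.00301405] 52.92089596060127
53.0 65.0 289 58.466763 ((494.65045166015625, 362.8245544433594), 15.732205390930176) ((494.68408203125, 362.6282958984375), (30.744754791259766, 30.91999626159668))
17.0 22.0 274 17.884096 ((495.6730041503906, 363.5401306152344), 21.03857421875) ((495.66351318359375, 363.4451904296875), (39.128353118896484, 41.67268371582031))
23.0 51.0 686 40.219208 ((495.6470031738281, 363.5314025878906), 14.743078231811523) ((495.49755859375, 363.4914855957031), (28.38699722290039, 28.698196411132812))
ring ray [494.49471155 362.06302371  19.        ] TCP proj [258.50316354 173.91195976] [(0.97, [262.3, 173.8])]
```

View pics/w5c.png

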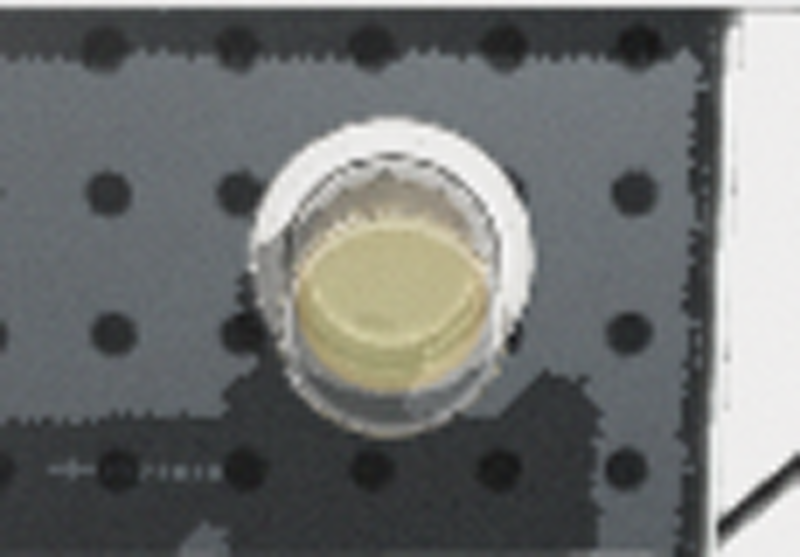

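```bash
python3 -m creep '[0.0032,0,-0.03,0,0.0032,0,-0.065,0,0.0032,0,-0.09,0,0.0032,0,-0.112,0,0.0032,0,-0.13,0,0.0032,0,-0.145,0,0.0032,0,-0.154,0,0.0032,0,-0.157,0,0.0032,0,-0.157,0,0.0032,0,-0.157,0]' && python3 -m creep '[0,0,0,0,0,0,0,0,0,0,0,0,0,0,0,0]' 0.2 && python3 -m creep '[0,0,0.01,0,0,0,0.03,0,0,0,0.055,0,0,0,0.085,0,0,0,0.11,0,0,0,0.12,0,0,0,0.12,0]'
python3 - <<'E'
from h import *
f=np.load("w4.npz")
im,d,K,C=grab("top");save("t3.png",cv2.resize(im[170:290,300:390],(600,800)[:2]))
W=cloud(d,K,C)
E
```

```text
t: 19.32
ee_pos: [496.2, 363.9, 30.2]
orientation: [-2.873, -1.27, -0.001]
ft_force: [-0.4, 0.8, 0.2]
width: 52.6
grasp_force: 0.0
t: 19.65
ee_pos: [496.1, 363.8, 30.2]
orientation: [-2.874, -1.269, -0.002]
ft_force: [-0.2, -0.4, 0.8]
width: 29.6
grasp_force: 9.7
t: 20.23
ee_pos: [497.2, 364.6, 152.8]
orientation: [-2.873, -1.269, -0.009]
ft_force: [0.1, 0.1, -1.0]
width: 29.0
grasp_force: 30.0
```

```bash
python3 -m creep '[-0.006,-0.02,0,0.11,-0.014,-0.05,0,0.22,-0.023,-0.085,0,0.33,-0.032,-0.12,0,0.44,-0.041,-0.15,0,0.55,-0.048,-0.177,0,0.66,-0.05,-0.185,0,0.77,-0.05,-0.185,0,0.88,-0.05,-0.185,0,0.99,-0.05,-0.185,0,1.09]' && python3 -m creep '[0,0,0,0,0,0,0,0]'
python3 - <<'E'
from h import *
from scipy.spatial import cKDTree
im,d,K,C=grab("wrist");save("w6.png",im);np.savez("w6.npz",im=im,d=d,K=K,C=C);o=get_obs();print(o["ee_pos"],o["qpos"].round(3) if hasattr(o["qpos"],"round") else o["qpos"])
W=cloud(d,K,C);print("plate proj",proj([445,178,16],K,C))
for b in boxes_of("wrist","level_plate")[:2]: print(b)
ob=[];ar=[]
for n in("top","scene"):
    f=np.load(n+"0.npz");W0=cloud(f["d"],f["K"],f["C"]);i2,d2,K2,C2=grab(n);W1=cloud(d2,K2,C2);save(n+"6.png",i2)
    w=W0.reshape(-1,3);w=w[(w[:,2]>40)&(w[:,0]>250)&(w[:,0]<650)&(w[:,1]<140)&(w[:,1]>-200)];ob.append(w)
    m=(np.abs(W1[...,2]-W0[...,2])>30)&(d2<f["d"]-40); w=W1[m]; w=w[(w[:,2]>90)&(w[:,1]<350)];ar.append(w)
    np.savez("ob.npz",ob=np.vstack(ob))
ob=np.vstack(ob);ar=np.vstack(ar)
for dz in(0,40,80,125):
    t=cKDTree(ob);D,I=t.query(ar-[0,0,dz]);k=D.argsort()[20];print(dz,D[k].round(),(ar[k]-[0,0,dz]).round(),ob[I[k]].round())
E
```

```text
t: 21.12
ee_pos: [444.5, 177.7, 147.8]
orientation: [-1.792, -2.578, 0.004]
ft_force: [-0.3, -0.7, -0.8]
width: 28.8
grasp_force: 30.0
t: 21.28
ee_pos: [444.8, 178.2, 148.2]
orientation: [-1.803, -2.571, 0.003]
ft_force: [0.1, -0.3, -0.5]
width: 29.2
grasp_force: 30.0
[444.99664182 178.28520199 148.4780161 ] [0.356 0.324 2.    0.    0.82  0.008]
plate proj [260.37021868 181.78933127]
{'centre': [256.4, 178.6], 'score': 0.84}
{'centre': [259.8, 245.9], 'score': 0.53}
0 60.0 [378. 142. 270.] [385.  83. 268.]
40 58.0 [400. 147. 225.] [427.  96. 237.]
80 69.0 [417. 123. 362.] [411.  78. 309.]
125 44.0 [417. 123. 321.] [415.  83. 303.]
```

View pics/w6.png

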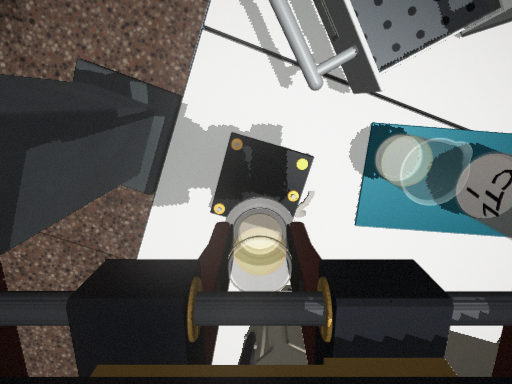

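View pics/scene6.png

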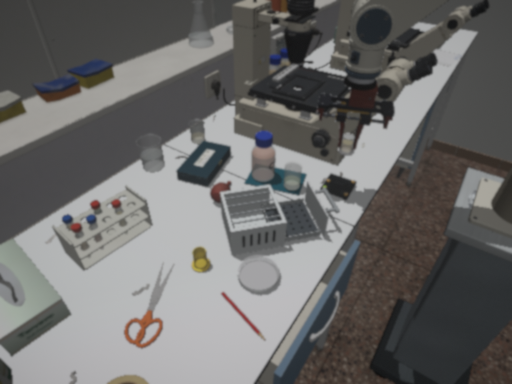

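```bash
python3 - <<'E'
from h import *
f=np.load("w6.npz");im,d,K,C=[f[k] for k in("im","d","K","C")];W=cloud(d,K,C)
c=cv2.resize(im[120:232,190:340],(800,597),interpolation=cv2.INTER_CUBIC).astype(float);c=255*(c/255)**.5
save("w6c.png",c.astype(np.uint8))
E
```

```text
(no output)
```

View pics/w6c.png

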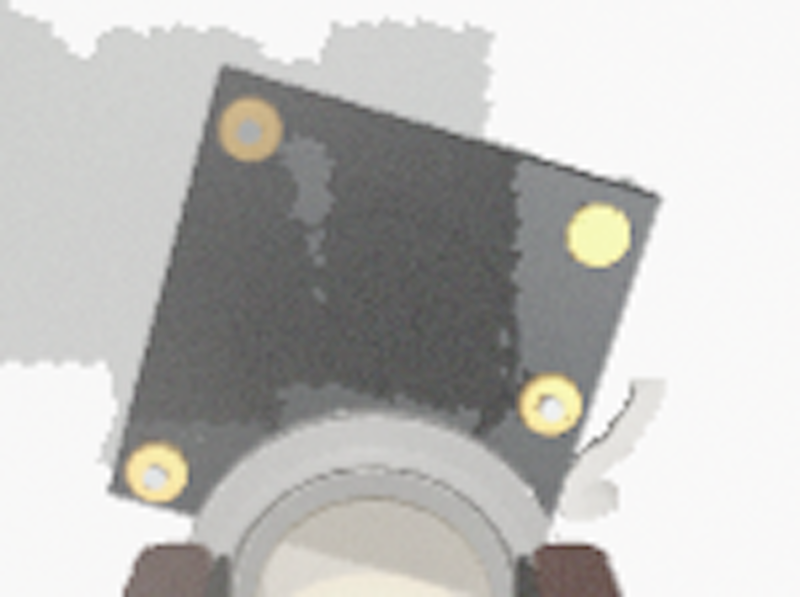

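```bash
python3 - <<'E'
from h import *
f=np.load("w6.npz");im,d,K,C=[f[k] for k in("im","d","K","C")];W=cloud(d,K,C)
g=lambda u,v: ray(u/5.333+190,v/5.333+120,16,K,C)
A,B,D=g(222,65),g(660,198),g(112,490);print(A,B,D,np.linalg.norm(A-B),np.linalg.norm(A-D),(B+D)/2)
m=(abs(W[...,0]-445)<60)&(abs(W[...,1]-178)<60)&(W[...,2]<18)&(W[...,2]>13)
print(np.median(W[...,2][m]))
w=W[(W[...,2]>90)&(W[...,2]<150)&(np.hypot(W[...,0]-445,W[...,1]-178)<40)];print(len(w),np.percentile(w[:,2],[1,10,50,90]))
# dark contrast for top
t=np.load("top0.npz");im2=t["im"][215:270,315:375].astype(float);c=np.clip(im2*3.5,0,255);save("tp.png",cv2.resize(c,(654,600),interpolation=cv2.INTER_CUBIC).astype(np.uint8))
E
```

```text
[404.68131313 212.63380567  16.        ] [483.42531546 216.94441037  16.        ] [410.19156951 133.35425457  16.        ] 78.86189964365145 79.47081319041212 [446.80844248 175.14933247  16.        ]
15.080422322390547
1429 [131.71137935 134.0205225  135.83613965 147.03880809]
```

View pics/tp.png

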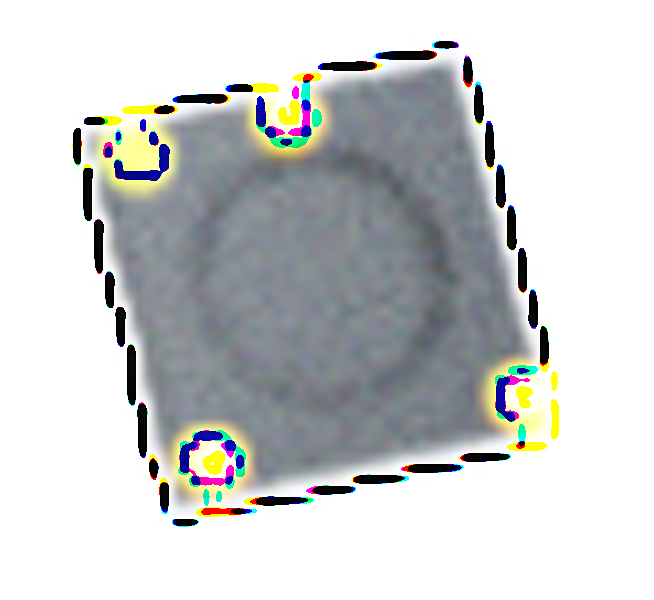

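```bash
python3 -m creep '[0.0018,-0.0027,-0.02,0,0.0018,-0.0027,-0.045,0,0.0018,-0.0027,-0.07,0,0.0018,-0.0027,-0.09,0,0.0018,-0.0027,-0.105,0,0.0018,-0.0027,-0.112,0,0.0018,-0.0027,-0.114,0,0.0018,-0.0027,-0.114,0]' && python3 -m creep '[0,0,-0.001,0,0,0,-0.003,0,0,0,-0.005,0,0,0,-0.006,0,0,0,-0.006,0,0,0,-0.006,0]'
python3 -c "
from h import *
o=get_obs();print(o['ee_pos'],o['ft_force'],o['moment'])
im,d,K,C=grab('wrist');save('w7.png',cv2.resize(im[150:300,160:360],(800,600),interpolation=cv2.INTER_CUBIC))"
```

```text
t: 22.15
ee_pos: [447.5, 175.9, 35.4]
orientation: [-1.8, -2.575, 0.001]
ft_force: [-0.0, 0.2, -0.7]
width: 29.0
grasp_force: 30.0
t: 22.65
ee_pos: [447.6, 175.9, 29.7]
orientation: [1.799, 2.575, 0.0]
ft_force: [0.6, 0.5, -1.2]
width: 28.7
grasp_force: 30.0
[447.63039022 175.87038776  29.70346095] [ 0.61649943  0.52785736 -1.22689002] [-0.0059297  -0.08164269 -0.02592124]
```

View pics/w7.png

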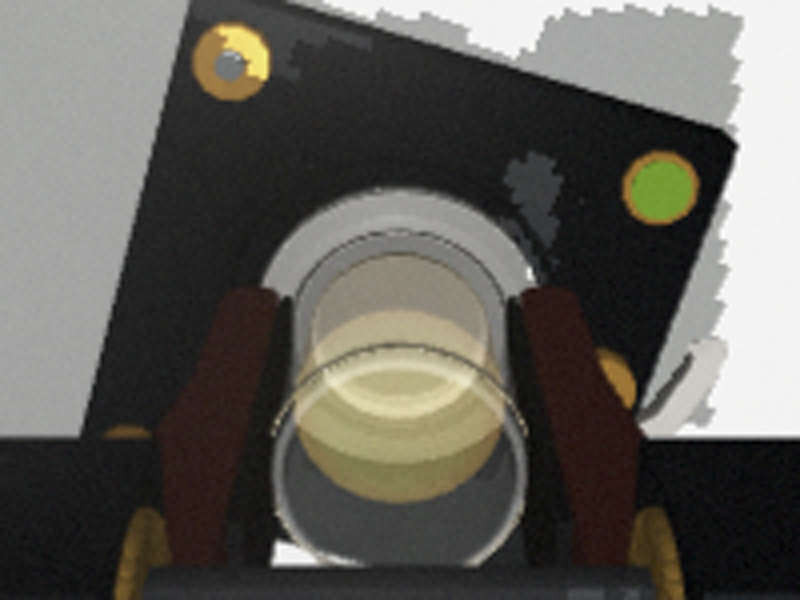

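The ring sits inside the recess outline with no contact force, so I'll lower it to the floor and release.

```bash
python3 -m creep '[0,0,-0.001,0,0,0,-0.002,0,0,0,-0.002,0,0,0,-0.002,0]' && python3 -m creep '[0,0,-0.0005,0,0,0,-0.001,0,0,0,-0.001,0]'
```

```text
t: 23.03
ee_pos: [447.7, 175.9, 28.1]
orientation: [1.799, 2.575, 0.0]
ft_force: [-0.6, -0.9, 9.2]
width: 28.9
grasp_force: 30.0
t: 23.28
ee_pos: [447.8, 175.9, 28.1]
orientation: [1.799, 2.575, 0.001]
ft_force: [-5.7, -1.9, 23.3]
width: 29.0
grasp_force: 30.1
```

```bash
python3 -m creep '[0,0,0.001,0,0,0,0.001,0,0,0,0.001,0,0,0,0.001,0]' 0.5 && python3 -m creep '[0,0,0.03,0,0,0,0.07,0,0,0,0.11,0,0,0,0.14,0,0,0,0.15,0,0,0,0.15,0]'
python3 ch.py 447 176 11 w8.png; python3 - <<'E'
from h import *
im,d,K,C=grab("wrist");c=cv2.resize(im[120:232,190:340],(800,597),interpolation=cv2.INTER_CUBIC).astype(float);save("w8c.png",(255*(c.clip(0,255)/255)**.5).astype(np.uint8))
E
```

```text
t: 23.62
ee_pos: [447.5, 175.8, 27.4]
orientation: [-1.799, -2.575, 0.0]
ft_force: [0.2, 0.1, -0.5]
width: 44.0
grasp_force: 0.0
t: 24.12
ee_pos: [449.2, 176.5, 179.9]
orientation: [1.798, 2.573, 0.007]
ft_force: [0.7, 1.4, -0.2]
width: 43.7
grasp_force: 0.0
[447.947802   176.0163435  177.92803911] [1.79885448e+00 2.57424627e+00 2.55002112e-03] 44.04427615491856
51.0 63.0 292 56.38003 ((448.1550598144531, 173.71656799316406), 15.700591087341309) ((448.09600830078125, 173.8324432373047), (30.71465301513672, 30.804000854492188))
15.0 20.0 514 15.6453905 ((447.0071716308594, 176.1011505126953), 27.972509384155273) ((447.0536804199219, 175.99539184570312), (55.25430679321289, 55.41966247558594))
21.0 49.0 700 38.0318 ((447.599365234375, 175.15646362304688), 14.851123809814453) ((447.7565612792969, 174.95343017578125), (28.422279357910156, 29.010210037231445))
```

View pics/w8c.png

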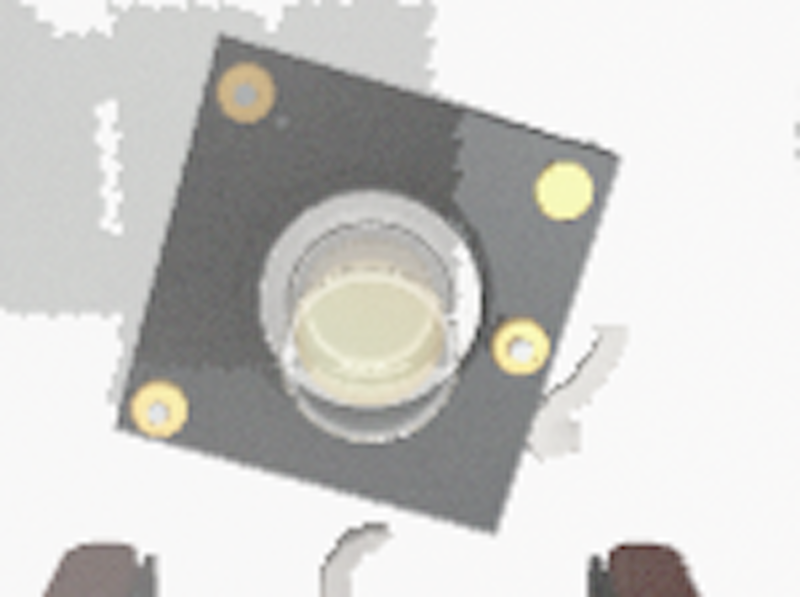

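```bash
python3 -m creep '[-0.004,0.018,0,0.1,-0.01,0.045,0,0.2,-0.018,0.08,-0.005,0.3,-0.025,0.112,-0.01,0.4,-0.0272,0.1258,-0.01,0.482,-0.0272,0.1258,-0.01,0.482,-0.0272,0.1258,-0.01,0.482]' 0.29 && python3 - <<'E'
from h import *
im,d,K,C=grab("wrist");W=cloud(d,K,C);o=get_obs();print(o["ee_pos"],o["orientation"],o["width"])
a=np.deg2rad(47.7);e=np.array([np.cos(a),np.sin(a)]);n=np.array([-e[1],e[0]])
P=W[(W[...,2]>55)&(W[...,2]<75)&(np.hypot(W[...,0]-420,W[...,1]-301)<70)]
L=np.c_[(P[:,:2]-[420.4,301.7])@e,(P[:,:2]-[420.4,301.7])@n];L=L[(abs(L[:,0])<15)&(abs(L[:,1])<25)]
print(len(L),np.percentile(L[:,0],[2,50,98]))
E
```

```text
t: 24.8
ee_pos: [419.0, 301.2, 165.2]
orientation: [-1.132, -2.928, 0.006]
ft_force: [1.1, 0.0, -0.5]
width: 25.4
grasp_force: 0.0
[419.37022932 300.64673006 165.6648704 ] [-1.13458322 -2.92752621  0.00507094] 25.176778445686118
726 [-4.73510913  0.37370667  5.55312063]
```

```bash
python3 -m creep '[0,0,-0.03,0,0,0,-0.055,0,0,0,-0.075,0,0,0,-0.09,0,0,0,-0.105,0,0,0,-0.117,0,0,0,-0.12,0,0,0,-0.12,0]' && python3 -m creep '[0,0,0,0,0,0,0,0,0,0,0,0]' 0.05 && python3 -m creep '[0.002,0.0022,0,0,0.0055,0.006,0,0,0.0102,0.0112,0,0,0.0149,0.0164,0,0,0.0196,0.0216,0,0,0.0244,0.0268,0,0,0.0291,0.032,0,0,0.0338,0.0372,0,0,0.0385,0.0424,0,0,0.043,0.0473,0,0]' && python3 -m creep '[0.0045,0.005,0,0,0.009,0.0099,0,0,0.0135,0.0148,0,0,0.0175,0.0192,0,0,0.0205,0.0225,0,0,0.0222,0.0244,0,0,0.0229,0.0252,0,0,0.0229,0.0252,0,0]'
```

```text
t: 25.52
ee_pos: [419.9, 300.4, 46.6]
orientation: [-1.135, -2.928, 0.003]
ft_force: [-0.1, 0.0, 1.0]
width: 25.5
grasp_force: 0.0
t: 25.77
ee_pos: [421.9, 302.8, 48.5]
orientation: [1.133, 2.928, 0.006]
ft_force: [0.2, 0.3, -5.5]
width: 10.4
grasp_force: 30.0
t: 26.6
ee_pos: [464.2, 349.6, 48.4]
orientation: [1.132, 2.93, 0.001]
ft_force: [-0.6, -2.2, 5.2]
width: 10.4
grasp_force: 30.0
t: 27.27
ee_pos: [487.3, 375.1, 48.4]
orientation: [1.132, 2.929, 0.003]
ft_force: [0.5, 0.2, 5.0]
width: 9.7
grasp_force: 30.0
```

```bash
python3 -m creep '[0.0007,0.0007,0,0,0.0007,0.0007,0,0,0.0007,0.0007,0,0]';python3 -m creep '[0.0007,0.0007,0,0,0.0007,0.0007,0,0,0.0007,0.0007,0,0]'
```

```text
t: 27.52
ee_pos: [487.7, 375.5, 48.4]
orientation: [1.132, 2.929, 0.002]
ft_force: [0.5, -0.2, 5.3]
width: 10.4
grasp_force: 30.0
t: 27.77
ee_pos: [488.3, 376.2, 48.4]
orientation: [1.132, 2.93, 0.002]
ft_force: [0.0, -1.1, 4.8]
width: 10.4
grasp_force: 30.0
```

```bash
for i in 1; do python3 -m creep '[0.001,0.0011,0,0,0.001,0.0011,0,0,0.001,0.0011,0,0]' | sed -n '2p;4p'; python3 -m creep '[0.001,0.0011,0,0,0.001,0.0011,0,0,0.001,0.0011,0,0]' | sed -n '2p;4p'; done
```

```text
ee_pos: [488.8, 376.8, 48.4]
ft_force: [-1.4, -2.4, 7.6]
ee_pos: [488.9, 376.8, 48.4]
ft_force: [-3.1, -6.5, 12.4]
```

```bash
python3 -m creep '[0,0,0,0,0,0,0,0,0,0,0,0]' 0.29 && python3 -m creep '[0,0,0.03,0,0,0,0.07,0,0,0,0.105,0,0,0,0.12,0,0,0,0.12,0,0,0,0.12,0]' && python3 - <<'E'
from h import *
im,d,K,C=grab("wrist");W=cloud(d,K,C);o=get_obs();print(o["ee_pos"],o["width"])
a=np.deg2rad(47.7);e=np.array([np.cos(a),np.sin(a)]);n=np.array([-e[1],e[0]])
P=W[(W[...,2]>55)&(W[...,2]<75)&(np.hypot(W[...,0]-487,W[...,1]-375)<70)]
L=np.c_[(P[:,:2]-[487,375])@e,(P[:,:2]-[487,375])@n];L=L[(abs(L[:,0])<15)&(abs(L[:,1])<25)]
print(len(L),np.percentile(L[:,0],[2,50,98]))
f=np.load("top0.npz");save("q.png",im)
E
```

```text
t: 28.52
ee_pos: [489.8, 378.1, 47.6]
orientation: [1.133, 2.93, 0.001]
ft_force: [-0.2, -0.5, 0.1]
width: 24.5
grasp_force: 0.0
t: 29.02
ee_pos: [490.0, 378.2, 168.1]
orientation: [1.132, 2.929, 0.003]
ft_force: [-0.1, 0.1, 0.7]
width: 25.7
grasp_force: 0.0
[489.15859166 377.5134274  166.6673798 ] 25.680355842230014
718 [-3.64520707  1.52882816  6.67219071]
```

```bash
python3 -m creep '[0.003,-0.005,0.02,0.11,0.012,-0.02,0.045,0.22,0.025,-0.043,0.05,0.33,0.038,-0.066,0.05,0.44,0.051,-0.088,0.05,0.55,0.064,-0.11,0.05,0.66,0.073,-0.125,0.05,0.77,0.0772,-0.131,0.05,0.88,0.0772,-0.131,0.05,0.98,0.0772,-0.131,0.05,1.007]' 0.75 && python3 -m creep '[0,0,0,0,0,0,0,0,0,0,0,0]'
python3 - <<'E'
from h import *
im,d,K,C=grab("wrist");W=cloud(d,K,C);o=get_obs();print(o["ee_pos"],o["orientation"],o["width"])
for lo,hi in((65,80),(10,60)):
  w=W[(W[...,2]>lo)&(W[...,2]<hi)&(np.hypot(W[...,0]-566,W[...,1]-247)<36)].astype(np.float32)
  p=np.ascontiguousarray(w[:,:2]);print(len(p),np.median(w[:,2]),cv2.minEnclosingCircle(p),cv2.fitEllipse(cv2.convexHull(p))[:2])
E
```

```text
t: 29.9
ee_pos: [566.1, 245.5, 214.7]
orientation: [0.427, -3.108, 0.002]
ft_force: [-0.0, -0.7, -0.1]
width: 66.0
grasp_force: 0.0
t: 30.15
ee_pos: [566.3, 246.7, 216.2]
orientation: [0.42, -3.111, 0.001]
ft_force: [-0.9, -0.5, -0.7]
width: 65.9
grasp_force: 0.0
[566.38164924 246.77617767 216.53107321] [ 4.20372286e-01 -3.11174052e+00  6.33619516e-04] 65.69336267277241
665 71.2715 ((562.4361572265625, 245.45779418945312), 28.496917724609375) ((562.3387451171875, 244.32882690429688), (51.52206039428711, 55.67219543457031))
1681 23.715559 ((561.7715454101562, 243.80569458007812), 24.62640953063965) ((561.2404174804688, 243.4759979248047), (45.9112548828125, 48.49761199951172))
```

```bash
python3 - <<'E'
from h import *
for n in("top","scene"):
  im,d,K,C=grab(n);W=cloud(d,K,C)
  for lo,hi in((64,80),(10,60)):
    w=W[(W[...,2]>lo)&(W[...,2]<hi)&(np.hypot(W[...,0]-564,W[...,1]-246)<36)].astype(np.float32)
    if len(w)<8: print(n,lo,len(w));continue
    p=np.ascontiguousarray(w[:,:2]);print(n,lo,len(p),np.median(w[:,2]),cv2.minEnclosingCircle(p),cv2.fitEllipse(cv2.convexHull(p))[:2])
E
```

```text
top 64 99 72.38678 ((563.0888061523438, 246.48236083984375), 27.529258728027344) ((561.4465942382812, 246.36766052246094), (49.643123626708984, 53.90895462036133))
top 10 403 25.409502 ((562.1211547851562, 246.05502319335938), 24.467391967773438) ((561.784912109375, 245.7273406982422), (47.135677337646484, 48.01170349121094))
scene 64 87 68.93834 ((558.9840087890625, 245.80616760253906), 27.05508804321289) ((559.4279174804688, 245.44943237304688), (51.88422775268555, 52.720394134521484))
scene 10 318 42.835716 ((558.384521484375, 245.20755004882812), 27.47190284729004) ((558.5256958007812, 245.18482971191406), (47.6654167175293, 54.79542541503906))
```

```bash
python3 -m creep '[-0.0043,-0.0022,-0.04,0,-0.0043,-0.0022,-0.08,0,-0.0043,-0.0022,-0.115,0,-0.0043,-0.0022,-0.145,0,-0.0043,-0.0022,-0.17,0,-0.0043,-0.0022,-0.186,0,-0.0043,-0.0022,-0.1915,0,-0.0043,-0.0022,-0.1915,0,-0.0043,-0.0022,-0.1915,0]' && python3 -m creep '[0,0,0,0,0,0,0,0,0,0,0,0,0,0,0,0,0,0,0,0]' 0.4 && python3 -m creep '[0,0,0.01,0,0,0,0.035,0,0,0,0.075,0,0,0,0.115,0,0,0,0.13,0,0,0,0.13,0]' && python3 -m creep '[-0.01,0.008,0,-0.1,-0.03,0.023,0,-0.2,-0.055,0.042,0,-0.31,-0.08,0.06,0,-0.42,-0.105,0.079,0,-0.13,0.098,0,-0.53,-0.64,-0.147,0.111,0]' 2>&1 | tail -2
```

```text
t: 31.05
ee_pos: [563.0, 244.8, 26.6]
orientation: [-0.421, 3.113, 0.0]
ft_force: [-0.4, -0.6, -0.5]
width: 65.8
grasp_force: 0.0
t: 31.47
ee_pos: [563.5, 245.0, 27.4]
orientation: [-0.421, 3.111, 0.001]
ft_force: [-0.4, 0.8, 6.7]
width: 49.8
grasp_force: 30.0
t: 31.97
ee_pos: [565.1, 245.6, 161.4]
orientation: [-0.42, 3.105, 0.003]
ft_force: [1.4, 0.2, -1.1]
width: 49.4
grasp_force: 30.0
validation failed for argument at $...
```

```bash
python3 -m creep '[-0.01,0.008,0,-0.1,-0.03,0.023,0,-0.2,-0.055,0.042,0,-0.31,-0.08,0.06,0,-0.42,-0.105,0.079,0,-0.53,-0.13,0.098,0,-0.64,-0.147,0.111,0,-0.75,-0.1574,0.1188,0,-0.86,-0.1574,0.1188,0,-0.96,-0.1574,0.1188,0,-1.007]' && python3 -m creep '[0,0,-0.03,0,0,0,-0.065,0,0,0,-0.095,0,0,0,-0.115,0,0,0,-0.126,0,0,0,-0.131,0,0,0,-0.132,0,0,0,-0.132,0,0,0,-0.132,0]'
```

```text
t: 32.8
ee_pos: [403.4, 363.3, 154.8]
orientation: [-1.137, -2.927, 0.004]
ft_force: [0.3, -0.1, -0.8]
width: 49.7
grasp_force: 30.0
t: 33.55
ee_pos: [405.3, 363.4, 24.4]
orientation: [1.133, 2.93, 0.001]
ft_force: [1.2, -0.9, -1.2]
width: 49.3
grasp_force: 30.0
```

```bash
python3 -m creep '[0,0,0,0,0,0,0,0,0,0,0,0,0,0,0,0]' 0.75 && python3 -m creep '[0,0,0.02,0,0,0,0.055,0,0,0,0.095,0,0,0,0.13,0,0,0,0.165,0,0,0,0.175,0,0,0,0.175,0,0,0,0.175,0,0,0,0.175,0]'
python3 - <<'E'
from h import *
for n in ("wrist","top"):
  im,d,K,C=grab(n);W=cloud(d,K,C);print(get_obs()["ee_pos"])
  for lo,hi in((60,80),(10,60)):
    w=W[(W[...,2]>lo)&(W[...,2]<hi)&(np.hypot(W[...,0]-406,W[...,1]-365)<36)].astype(np.float32)
    if len(w)<8: print(n,lo,len(w));continue
    p=np.ascontiguousarray(w[:,:2]);print(n,len(p),np.median(w[:,2]),cv2.minEnclosingCircle(p),cv2.fitEllipse(cv2.convexHull(p))[:2])
E
```

```text
t: 33.88
ee_pos: [405.3, 363.5, 24.3]
orientation: [1.133, 2.93, 0.001]
ft_force: [0.3, 0.2, -0.5]
width: 65.7
grasp_force: 0.0
t: 34.63
ee_pos: [404.3, 362.6, 197.3]
orientation: [-1.132, -2.929, 0.004]
ft_force: [0.0, 0.1, -0.5]
width: 65.9
grasp_force: 0.0
[404.15136815 362.46987655 196.98705588]
wrist 764 68.06441 ((405.70428466796875, 363.9205017089844), 28.67986488342285) ((404.7386474609375, 363.0074768066406), (51.49763107299805, 55.697017669677734))
wrist 1908 20.763334 ((404.0061340332031, 363.2681579589844), 24.727933883666992) ((403.40087890625, 363.2428283691406), (46.086978912353516, 48.614994049072266))
[404.20599025 362.5384347  196.97832838]
top 60 0
top 10 0
```

```bash
python3 -m creep '[0.01,-0.0045,0.01,0,0.04,-0.018,0.03,0,0.076,-0.034,0.03,0,0.112,-0.05,0.03,0,0.148,-0.066,0.03,0,0.184,-0.082,0.03,0,0.22,-0.099,0.03,0,0.245,-0.11,0.03,0,0.253,-0.1134,0.03,0,0.253,-0.1134,0.03,0]' 0.9 && python3 -m creep '[0,0,0,0,0,0,0,0,0,0,0,0]'; python3 cap.py; python3 -c "
from h import *
o=get_obs();print(o['orientation'])"
```

```text
t: 35.57
ee_pos: [660.0, 248.0, 228.1]
orientation: [-1.137, -2.928, 0.001]
ft_force: [-0.5, -0.0, 0.4]
width: 79.0
grasp_force: 0.0
t: 35.82
ee_pos: [656.8, 250.8, 229.1]
orientation: [-1.13, -2.93, 0.001]
ft_force: [0.7, 0.9, 0.2]
width: 79.2
grasp_force: 0.0
border 231 288 165 225
[656.97146273 250.88295475 229.27872698] 2446 142.70993573742635 ((657.1058349609375, 248.6554718017578), 24.14426040649414) [657.59010488 249.0136797  142.70320656]
[-1.13034916e+00 -2.93084398e+00  2.55988388e-04]
```

```bash
python3 -m creep '[0.0005,-0.0015,-0.03,0,0.0005,-0.0015,-0.06,0,0.0005,-0.0015,-0.085,0,0.0005,-0.0015,-0.1,0,0.0005,-0.0015,-0.1105,0,0.0005,-0.0015,-0.1105,0,0.0005,-0.0015,-0.1105,0]' && python3 -m creep '[0,0,0,0,0,0,0,0,0,0,0,0,0,0,0,0,0,0,0,0,0,0,0,0]' 0.35 && python3 -m creep '[0,0,0.01,0,0,0,0.03,0,0,0,0.055,0,-0.01,0.003,0.07,0,-0.035,0.009,0.07,0,-0.065,0.017,0.07,0,-0.1,0.026,0.07,0,-0.135,0.036,0.07,0,-0.165,0.044,0.06,0,-0.1775,0.047,0.045,0]' && python3 -m creep '[0,0,-0.015,0,0,0,-0.029,0,0,0,-0.04,0,0,0,-0.045,0,0,0,-0.047,0,0,0,-0.047,0,0,0,-0.047,0]'
```

```text
t: 36.45
ee_pos: [658.8, 248.9, 119.1]
orientation: [1.132, 2.93, 0.0]
ft_force: [0.9, 0.4, 0.5]
width: 78.6
grasp_force: 0.0
t: 36.95
ee_pos: [659.0, 248.5, 119.2]
orientation: [1.133, 2.93, 0.001]
ft_force: [-0.3, 0.3, 2.6]
width: 49.5
grasp_force: 30.0
t: 37.78
ee_pos: [477.7, 296.1, 164.5]
orientation: [-1.131, -2.93, -0.0]
ft_force: [1.0, 0.5, -4.7]
width: 49.4
grasp_force: 30.0
t: 38.37
ee_pos: [481.7, 295.5, 117.0]
orientation: [1.133, 2.93, 0.001]
ft_force: [-0.6, -0.1, -4.8]
width: 49.3
grasp_force: 30.0
```

```bash
python3 -m creep '[0,0,-0.0008,0,0,0,-0.0008,0,0,0,-0.0008,0]' && python3 -m creep '[0,0,0,0,0,0,0,0,0,0,0,0,0,0,0,0]' 0.9 && python3 -m creep '[0,0,0.02,0,0,0,0.06,0,0,0,0.1,0,0,0,0.13,0,0,0,0.14,0,0,0,0.14,0,0,0,0.14,0]'; python3 cap.py
python3 -m creep '[0,-0.035,0.03,0,0,-0.07,0.06,0,0,-0.105,0.09,0,0,-0.14,0.12,0,0,-0.17,0.13,0,0,-0.17,0.13,0,0,-0.17,0.13,0]'
python3 - <<'E'
from h import *
im,d,K,C=grab("top");save("tf.png",cv2.resize(im[100:310,110:390],(800,600)));W=cloud(d,K,C)
X,Y,Z=np.moveaxis(W,-1,0)
hsv=cv2.cvtColor(im,cv2.COLOR_RGB2HSV)
k=(hsv[...,0]>105)&(hsv[...,0]<130)&(hsv[...,1]>150)&(Z>136)&(Z<147)&(np.hypot(X-478,Y-300)<60)
if k.sum()>5: print("cap",cv2.minEnclosingCircle(np.ascontiguousarray(W[k][:,:2].astype(np.float32))))
for nm,x,y,lo,hi,r in(("beaker",406,365,15,80,45),("chamber",447,177,45,70,25)):
  w=W[(Z>lo)&(Z<hi)&(np.hypot(X-x,Y-y)<r)].astype(np.float32)
  if len(w)>5: print(nm,len(w),cv2.minEnclosingCircle(np.ascontiguousarray(w[:,:2])))
f=np.load("top0.npz");D=np.abs(W[...,2]-cloud(f["d"],f["K"],f["C"])[...,2])
for nm,x,y in(("bulb",692,385),("petri",467,563)): print(nm,np.nanpercentile(D[np.hypot(X-x,Y-y)<55],95))
E
```

```text
t: 38.62
ee_pos: [481.8, 295.7, 116.3]
orientation: [1.133, 2.929, 0.002]
ft_force: [0.5, -0.5, -1.4]
width: 49.5
grasp_force: 30.0
t: 38.95
ee_pos: [481.2, 295.5, 115.9]
orientation: [1.133, 2.93, 0.0]
ft_force: [0.1, -0.2, 1.5]
width: 72.7
grasp_force: 0.0
t: 39.53
ee_pos: [480.8, 295.3, 255.2]
orientation: [-1.133, -2.93, 0.0]
ft_force: [-0.4, -0.2, -1.4]
width: 78.7
grasp_force: 0.0
border 235 287 162 211
[480.24786105 294.90510688 254.08996176] 1746 139.78074332967398 ((481.0791320800781, 295.341552734375), 23.579261779785156) [482.8165699  294.3399416  139.78681549]
t: 40.17
ee_pos: [481.2, 123.7, 385.1]
orientation: [-1.138, -2.928, 0.001]
ft_force: [0.3, -0.1, -0.1]
width: 78.7
grasp_force: 0.0
cap ((479.95574951171875, 298.92913818359375), 22.782913208007812)
beaker 540 ((406.0888671875, 364.95050048828125), 28.123367309570312)
chamber 86 ((448.5567321777344, 175.98715209960938), 15.545049667358398)
bulb 4.540281815065793
petri 4.255074697655772
```

View pics/tf.png

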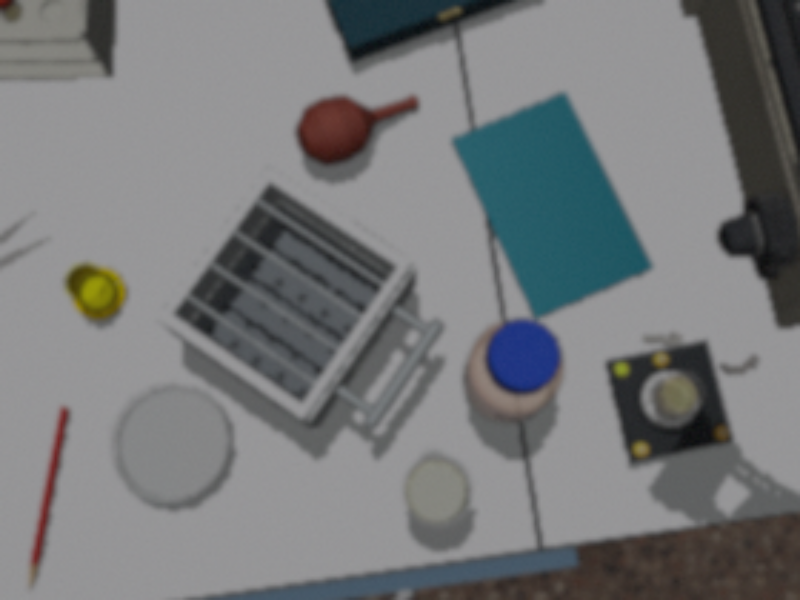

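The final top view shows the bottle (523,355) and the beaker (437,490) back in place within about 1 mm. The drawer is shut, the chamber is in the recess (670,397), and the bulb and dish haven't moved.

```bash
python3 -c "
from h import *
print(ticket.close_job())"
```

```text
the job is handed in; nothing more can be done
None
```

The job is handed in at about 40 s on the robot's clock: the chamber is in the plate's recess, the drawer is pushed shut to its stop, the bottle and beaker are back within about 1 mm of where they stood, and the bulb and dish were not moved; no verdict came back.

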